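# Open the balance's turning draught shield to its index and slide the cup onto the pan

### The arm

A 6-joint arm with a two-finger parallel gripper is mounted at the origin on a cart in front of the work surface, level with it; the furniture and walls round the work are solid. World frame = base frame: x ahead of the robot, y to its left, z up, the work surface at z = 0. Lengths are in m, angles in rad, forces in N, time in s.
With the tool pointing down it reaches from about 0.325 to 0.775 m from the base axis. Payload 5.5 kg.
Tool frame: the origin (TCP) lies between the finger pads; the fingertips stand 11 mm ahead of it and the grasp point (between the pads) lies 8 mm behind it; z points along the fingers, y is the line along which they close (so a half turn about z gives the same grasp; the last joint's range is limited). The gripper opens to 85 mm and grips with 20 to 120 N. Pads are 22 mm wide; open, the fingers measure 114 mm over their backs; the gripper's body (76 mm by 85 mm) begins 54 mm behind the grasp point. The pads swing forward as they close: fully open they stand 13 mm farther back than shut.
Start: joints at [1.232, 0.091, 1.231, -0, 1.82, -0.057], TCP at [0.167, 0.576, 0.242] pointing down, gripper open.
Joint ranges: [-2.87, 2.87], [-0.86, 2.18], [0.17, 2.46], [-1.51, 4.65], [0.06, 2.69], [-2.65, 2.65]. Speed limits (rad/s): [2.57, 2.57, 3.01, 3.14, 3.14, 3.14].

### API

Orientations are given as a unit quaternion [x, y, z, w].
In Python, from workcell import * gives the robot as it stands. The module is installed in compiled form; this text tells all that it offers.
- The arm moves only by the tool carry_out, never from a script. Its argument "increments" is a list that holds one entry, the list of rows, each a list of 7 numbers: the shift along the tool's x, y, z in cm, then the turn, a rotation vector about the tool's x, y, z in rad, then the finger opening in cm, from 0 to 8.54. A call has 1 to 8 rows; each row is the pose to reach, as a shift and turn from the pose commanded when the call began, along the tool's axes at that moment; what a row does not reach only later rows make up. A row lasts 1/8 s, in which the tool goes at most 62.5 mm and 10.7 degrees, less where a joint would pass 70% of its speed; a pose out of reach is approached as far as the arm can. A call with a gripper value outside its range is refused whole. The fingers move at their own pace and stop on an object; the grip force is fixed at half the most. Time passes only in rows, so rows that repeat a pose let the fingers close. It gives the time, the measured TCP pose, the force, the opening and the grip force at its end, in the units of the state.
- observe(): the state, without advancing time (a new reading comes with each control period).
- grab_frame(name): name is "scene" or "top" or "wrist"; returns a dict with "frame" (400x640x3 uint8, red, green, blue), "intrinsics" (3x3 intrinsics, pixels), "distortion" ([k1, k2, p1, p2, k3] as OpenCV has them; the pictures are not rectified), "rvec" (rotation vector, rad) and "tvec" (3), from world to camera coordinates, as OpenCV has them; the wrist camera has in their place "T_tool_cam" (4x4, takes a point from camera to tool coordinates, whose origin is the TCP and whose axes are the flange's). Camera axes: x right, y down, z forward; pixel columns grow to the right and rows downward; lengths in m; the calibration is good to about 2 mm. A picture is of the moment at which its call begins: read the wrist's pose just before it. There is no depth.
- job_done(): hands the job in; it is judged then, once.
The state is a dict: "time_s": time; "joint_pos": joint angles; "joint_vel": joint speeds; "joint_torque": joint torques, N m; "tool_pos": TCP position; "tool_rot": TCP orientation; "force": force on the tool from outside, world axes, zero at the start; "moment": the same for the moment, N m; "gripper_width": finger opening in m; "grasp_force": force on a finger pad.
Only numpy, scipy, OpenCV 4.12 (cv2) and the standard library are available. Lean on these libraries where they do the work, as an engineer would, in place of code of your own. Each camera call takes 0.05 s, during which the arm holds its last target. There are 200 camera calls.

### The job

The round draught shield of the weighing station is turned away from its loading lane. By its upright studs, turn it until its pointer stands exactly at the fixed index post, going round whichever way keeps the pointer from striking the amber bottle; then slide the white cup along the lane and through the shield's opening to the middle of the round pan, keeping it upright and never lifting it. Leave everything else standing where it is, and the pointer still at the post.

Things in the scene. Friction and masses are not known exactly. Their poses are not given: they have to be found in the camera images.
- station: Fixed grey weighing station; origin on the bench under the centre of its round base (radius 112 mm), on the shield's axis. Its level floor is 20 mm above the bench. +y points along the loading lane (floor at the same height) that runs out to 260 mm from the axis between two steel kerbs 6 mm high, 86 mm apart inside, from 108 to 258 mm. -x points to the index post.
- shield (a joint): Angle of the draught shield about the vertical station axis, rad, counter-clockwise from above positive; 0 or a full turn is the wanted setting: pointer at the post and opening at the lane. It turns both ways, more than a full turn, against a steady friction of about 0.12 N m, and stays where it is left.
- opening (a point): Middle of the shield's opening, 85 mm from the axis, 48 mm above the bench. The shield is an upright aluminium ring wall, mean radius 85 mm, 6 mm thick (10 mm at the rim), 22 to 75 mm above the bench, open at the top, with this one opening about 81 mm clear. Seen from above the opening is 90 degrees clockwise from the pointer.
- pointer_tip (a point): Outer end of the shield's dark steel pointer, a bar 14 mm wide that sticks out from the shield wall to 145 mm from the axis, between 46 and 58 mm above the bench; the point is at mid height, 52 mm.
- index_mark (a point): Point where the pointer tip must stand: 7 mm inside the face of the index post (a steel post 20 mm wide with a black line, to 68 mm above the bench, at 152 to 164 mm from the axis), 52 mm above the bench.
- stud_1 (a point): Top centre of an upright round steel stud on the shield's rim, 14 mm diameter, standing from 75 to 115 mm above the bench, 85 mm from the axis, across from the pointer; its foot has a collar of 20 mm diameter, 2 mm above the rim.
- stud_2 (a point): The same, for the stud above the pointer.
- stud_3 (a point): The same, for the stud across from the opening.
- pan_centre (a point): Centre of the round steel pan (radius 45 mm), flush with the station floor, on the axis, 20 mm above the bench.
- lane_end (a point): Middle of the outer end of the loading lane, on its floor, 260 mm from the axis.
- cup: White porcelain weighing cup, round, 70 mm diameter, 60 mm high, wall 4 mm, about 0.18 kg, open at the top; origin at the centre of its underside. It starts on the loading lane, its centre about 190 to 215 mm from the axis.
- amber_bottle: Bystander: amber dropper bottle with black teat, 38 mm diameter, 108 mm high, light; origin under its centre. It stands in the pointer's circle about 45 degrees to one side of the index post, so the pointer cannot pass there.
- crucible: Bystander: small white crucible, 43 mm diameter, 32 mm high, about 45 degrees to the other side of the index post; the pointer passes over it. Origin under its centre.
- tip_box: Bystander: blue and clear pipette tip box, 91 x 118 x 72 mm, origin under its centre.
- wash_bottle: Bystander: squeeze wash bottle with bent jet, 77 mm diameter, 243 mm high, origin under its centre.
- carton: Bystander: small printed carton, 31 x 90 x 62 mm, origin under its centre.
Not all that is in view belongs to the job. Several things have the shape of the cup; the one meant has the colours described above.

How it is judged:
On the way, in this order (a step that is already met when the one before it is completed fails the run):
1. the shield is turned until its pointer stands at the index post, the cup still out on the lane (horizontal distance between pointer_tip and index_mark below 0.008 m and horizontal distance between cup and pan_centre above 0.14 m), for 0.2 s.
2. the cup is slid onto the pan (horizontal distance between cup and pan_centre below 0.012 m), for 0.2 s.
At the end, for the whole second after the job is handed in: The pointer tip stands within 8 mm of the index mark and the shield is still; the cup stands upright and at rest on the pan, its centre within 12 mm of the pan's centre; the amber bottle and the crucible stand upright (horizontal distance between pointer_tip and index_mark below 0.008 m and horizontal distance between cup and pan_centre below 0.012 m and angle between cup's own z axis and vertical below 0.05 rad and linear speed of cup below 0.01 m/s and velocity of joint shield between -0.02 and 0.02 rad/s and angle between each of amber_bottle, crucible's own z axis and vertical below 0.1 rad); the robot touches nothing.
It fails at once if the cup is lifted more than 10 mm off the station floor (height (world z) of cup above 0.03 m).
It fails at once if the cup is tipped by more than 0.35 rad (angle between cup's own z axis and vertical above 0.35 rad).
It fails at once if a bystander (amber bottle, crucible, tip box, wash bottle, carton) is moved more than 12 mm (distance of any of amber_bottle, crucible, tip_box, wash_bottle, carton from where it was at the start of the episode above 0.012 m).
It also fails if it takes over 72 s, if anything falls off the work surface, if the arm or the gripper's body presses on something with over 40 N, if the wrist force passes 120 N, or if a joint passes its speed limit or range.

## Working session

There is one attempt and no reset: what is moved stays moved. The work goes in short steps, Python scripts to look and compute and a tool call to move; the robot and the scene stay as the last step left them, time stands still between calls to the robot, and variables do not carry over. Pictures are saved under pics/ and viewed, at most 10 in all, crops included, and the job is handed in when it is done.

Besides the shell and the picture viewer there is one more tool, called after "Call:" by a JSON object that holds its "method" and its "body", one argument or row to a line. carry_out: Moves the arm, as the interface text tells. Its arguments: {"type":"object","properties":{"increments":{"type":"array","items":{"type":"array","items":{"type":"array","items":{"type":"number"}}}}},"required":["increments"]}

```bash
mkdir -p pics; cat > h.py <<'E'
from workcell import *
import numpy as np, cv2
from scipy.spatial.transform import Rotation as R
def cam(f,name,s=None):
    K=np.array(f["intrinsics"],float);D=np.array(f["distortion"],float)
    if name!="wrist":
        Rm=cv2.Rodrigues(np.array(f["rvec"],float))[0];t=np.array(f["tvec"],float).ravel()
    else:
        T=np.eye(4);T[:3,:3]=R.from_quat(s["tool_rot"]).as_matrix();T[:3,3]=s["tool_pos"]
        W=T@np.array(f["T_tool_cam"]);Rm=W[:3,:3].T;t=-Rm@W[:3,3]
    return K,D,Rm,t
def ray(c,uv,z):
    K,D,Rm,t=c
    n=cv2.undistortPoints(np.array(uv,float).reshape(-1,1,2),K,D).reshape(-1,2)
    d=np.c_[n,np.ones(len(n))]@Rm; o=-Rm.T@t
    return o+d*((z-o[2])/d[:,2])[:,None]
def proj(c,P):
    K,D,Rm,t=c
    return cv2.projectPoints(np.array(P,float).reshape(-1,3),cv2.Rodrigues(Rm)[0],t,K,D)[0].reshape(-1,2)
def grab(name,fn=None):
    s=observe();f=grab_frame(name);c=cam(f,name,s)
    if fn: cv2.imwrite("pics/"+fn,f["frame"][:,:,::-1])
    return f["frame"],c
E
python3 - <<'E'
from h import *
s=observe();print(s["tool_pos"],s["tool_rot"],s["time_s"])
a,c=grab("top","top0.png");b,c2=grab("scene","scene0.png");grab("wrist","wrist0.png")
for n,k in(("top",c),("scene",c2)):
    print(n,k[0].round(1).tolist(),(-k[2].T@k[3]).round(3),k[2].round(2).tolist())
E
```

```text
[0.16677611 0.57606933 0.24112388] [ 1.40438009e-01  9.90088968e-01 -9.82420922e-04 -1.91710995e-04] 0.0
top [[477.4, 0.0, 318.0], [0.0, 477.4, 200.2], [0.0, 0.0, 1.0]] [0.266 0.056 1.767] [[-0.06, -1.0, -0.0], [-0.98, 0.06, -0.2], [0.2, -0.01, -0.98]]
scene [[467.7, 0.0, 325.2], [0.0, 467.7, 193.4], [0.0, 0.0, 1.0]] [-0.351 -0.654  0.717] [[0.58, -0.81, 0.02], [-0.36, -0.28, -0.89], [0.73, 0.51, -0.45]]
```

View pics/top0.png

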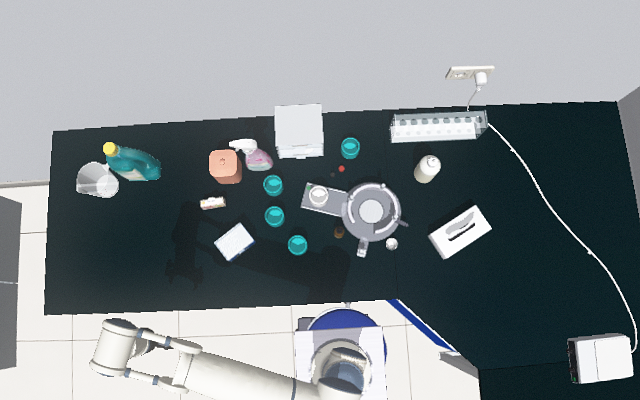

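View pics/scene0.png

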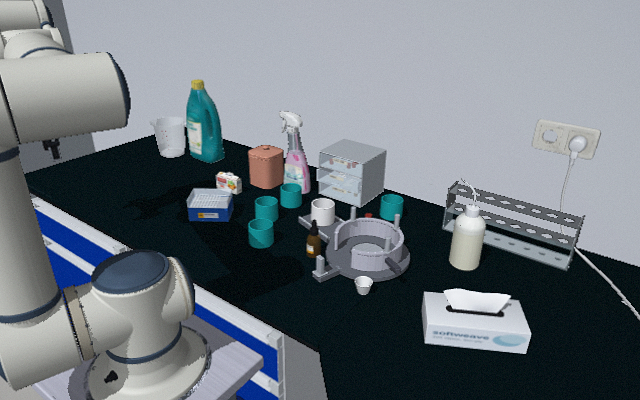

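The top view shows the station at (371,211), its lane running left to the white cup at (318,195), the index post at (363,247), the amber bottle at (339,232) and the crucible at (391,244). The things shaped like the cup are the teal ones at (350,148), (273,185), (275,216) and (297,245), plus the white one at (318,195) on the lane. Only the white one fits the description. I'll enlarge the area to confirm.

```bash
python3 - <<'E'
from h import *
a=cv2.imread("pics/top0.png")[140:265,285:435];b=cv2.imread("pics/scene0.png")[180:305,285:435]
cv2.imwrite("pics/crop0.png",np.vstack([cv2.resize(x,(750,625),interpolation=cv2.INTER_CUBIC)[::1] for x in (a,)])[:600])
cv2.imwrite("pics/crop1.png",cv2.resize(b,(720,600),interpolation=cv2.INTER_CUBIC))
f,c=grab("top")
print(ray(c,[(371,211)],.02).round(3), ray(c,[(318,195)],.08).round(3),ray(c,[(363,247)],.068).round(3))
E
```

```text
[[ 0.569 -0.152  0.02 ]] [[0.629 0.042 0.08 ]] [[ 0.432 -0.107  0.068]]
```

View pics/crop0.png

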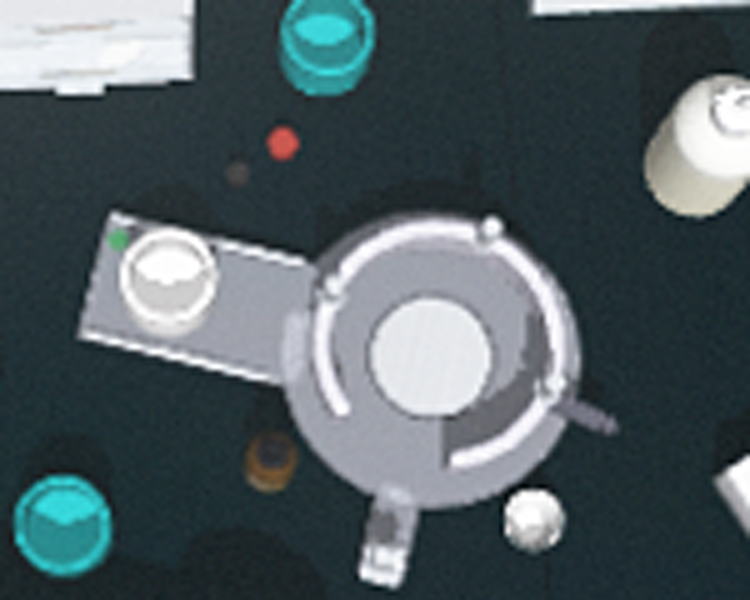

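View pics/crop1.png

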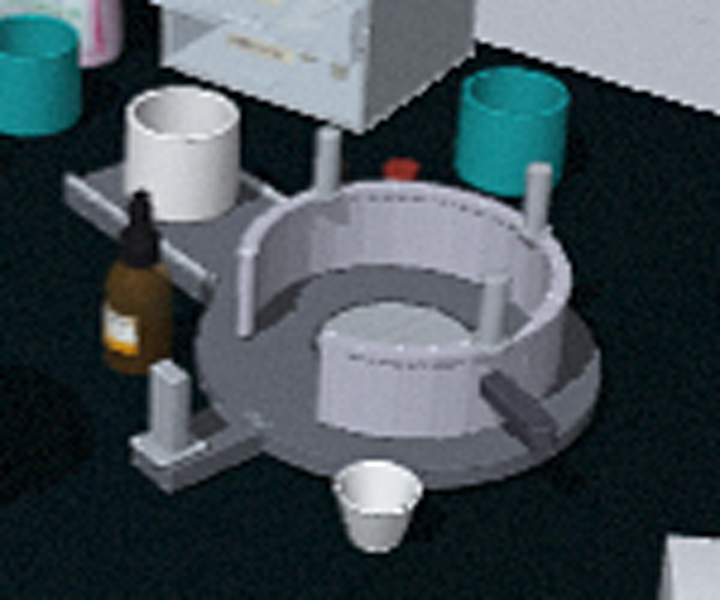

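The enlarged crop confirms the only white cup is on the lane, at crop (168,280). The pointer is at right-down, crop (612,427), the studs are at (490,230), (333,287) and (550,385), and the post is at (385,570). The pointer has to go clockwise over the crucible, away from the amber bottle at (270,462).

```bash
python3 - <<'E'
from h import *
f,c=grab("top");f2,c2=grab("scene")
U=lambda x,y:(285+x/5-.4,140+y/5-.4)
V=lambda x,y:(285+x/4.8-.4,180+y/4.8-.4)
# pan mask
g=cv2.cvtColor(f,cv2.COLOR_RGB2GRAY)
m=(g[190:234,350:395]>195).astype(np.uint8)
n,l,st,ce=cv2.connectedComponentsWithStats(m)
print("blobs",[(st[i,4],ce[i]+[350,190]) for i in range(1,n) if st[i,4]>20])
A=ray(c,[U(432,357)],.02)[0];print("axis",A.round(4))
L=ray(c,[U(98,275)],.02)[0];d=L-A;psi=np.degrees(np.arctan2(d[1],d[0]));print("lane end",L.round(3),np.hypot(*d[:2]).round(3),"lane dir",psi)
P=ray(c,[U(382,567)],.068)[0];d=P-A;print("post",P.round(3),np.hypot(*d[:2]).round(3),np.degrees(np.arctan2(d[1],d[0]))-90,)
for nme,uv,z in(("s3",(490,225),.115),("s1",(333,284),.115),("s2",(552,382),.115),("tip",(615,428),.052),("cup",(168,272),.08),("bottle",(272,452),.1)):
    q=ray(c,[U(*uv)],z)[0];d=q-A;print(nme,q.round(3),np.hypot(*d[:2]).round(3),np.degrees(np.arctan2(d[1],d[0])).round(1))
for nme,uv,z in(("s3",(540,170),.115),("s1",(328,133),.115),("s2",(497,278),.115),("post",(168,365),.068),("pan",(400,340),.02),("cup",(183,112),.08)):
    q=ray(c2,[V(*uv)],z)[0];d=q-A;print("scene",nme,q.round(3),np.hypot(*d[:2]).round(3),np.degrees(np.arctan2(d[1],d[0])).round(1))
E
```

```text
blobs [(np.int32(37), array([354.2972973 , 193.75675676])), (np.int32(43), array([390.58139535, 195.20930233])), (np.int32(48), array([351.14583333, 212.47916667])), (np.int32(430), array([370.7372093 , 210.97209302])), (np.int32(78), array([385.28205128, 227.11538462]))]
axis [ 0.5692 -0.1517  0.02  ]
lane end [0.646 0.093 0.02 ] 0.257 lane dir 72.59558860567518
post [ 0.412 -0.099  0.068] 0.166 71.39312913776092
s3 [ 0.646 -0.189  0.115] 0.085 -26.3
s1 [ 0.609 -0.075  0.115] 0.087 62.6
s2 [ 0.53  -0.224  0.115] 0.082 -118.7
tip [ 0.503 -0.277  0.052] 0.142 -117.7
cup [0.632 0.041 0.08 ] 0.203 71.9
bottle [ 0.494 -0.024  0.1  ] 0.148 120.5
scene s3 [ 0.64  -0.193  0.115] 0.082 -30.2
scene s1 [ 0.605 -0.078  0.115] 0.082 64.5
scene s2 [ 0.527 -0.228  0.115] 0.087 -118.9
scene post [ 0.421 -0.101  0.068] 0.157 161.2
scene pan [ 0.576 -0.149  0.02 ] 0.007 24.9
scene cup [0.629 0.04  0.08 ] 0.201 72.7
```

Call:
{"method": "carry_out", "body": {
  "increments": [
    [[-4.2, -3.8, 0, 0, 0, 0, 8], [-8.4, -7.6, 0, 0, 0, 0, 7], [-12.6, -11.3, 0, 0, 0, 0, 6], [-16.8, -15.1, 0, 0, 0, 0, 5], [-21, -18.9, 0, 0, 0, 0, 4], [-25.2, -22.6, 0, 0, 0, 0, 3], [-29.4, -26.4, 0, 0, 0, 0, 3], [-33.6, -30.2, 0, 0, 0, 0, 3]]
  ]
}}

```text
time_s: 1.3
tool_pos: [0.4063, 0.1912, 0.2425]
tool_rot: [0.14, 0.99, 0.0, 0.0]
force: [0.7, 1.0, 0.0]
gripper_width: 0.0299
grasp_force: 0.0
```

Call:
{"method": "carry_out", "body": {
  "increments": [
    [[-4.2, -3.8, 0, 0, 0, 0, 3], [-8.4, -7.6, 0, 0, 0, 0.05, 3], [-12.6, -11.3, 0, 0, 0, 0.1, 3], [-16.8, -15.1, 0, 0, 0, 0.15, 3], [-21, -18.9, 0, 0, 0, 0.2, 3], [-25.2, -22.6, 0, 0, 0, 0.2, 3], [-29.4, -26.4, 0, 0, 0, 0.2, 3], [-33.6, -30.2, 0, 0, 0, 0.2, 3]]
  ]
}}

```text
time_s: 2.3
tool_pos: [0.6452, -0.1924, 0.2422]
tool_rot: [0.239, 0.971, 0.0, 0.0]
force: [0.9, 0.5, 1.0]
gripper_width: 0.0298
grasp_force: 0.0
```

```bash
cat >> h.py <<'E'
def go(p,yaw):
    """increment (cm, rad) in current tool axes to world TCP p, tool y at yaw deg, pointing down"""
    s=observe();r=R.from_quat(s["tool_rot"]);a=np.radians(yaw)
    y=np.array([np.cos(a),np.sin(a),0]);z=np.array([0,0,-1.]);x=np.cross(y,z)
    t=R.from_matrix(np.c_[x,y,z])
    print("t",round(s["time_s"],2),"pos",np.round(s["tool_pos"],4),"yaw",np.degrees(np.arctan2(*r.as_matrix()[[1,0],1])).round(1),"w",round(s["gripper_width"],4),"F",np.round(s["force"],1))
    print("inc",(r.inv().apply(np.array(p)-s["tool_pos"])*100).round(2),(r.inv()*t).as_rotvec().round(3))
E
python3 - <<'E'
from h import *
go((.645,-.191,.16),62.3)
grab("wrist","w1.png")
E
```

```text
t 2.3 pos [ 0.6452 -0.1924  0.2422] yaw 62.4 w 0.0298 F [0.9 0.5 1. ]
inc [0.08 0.11 8.22] [0.    0.    0.002]
```

View pics/w1.png

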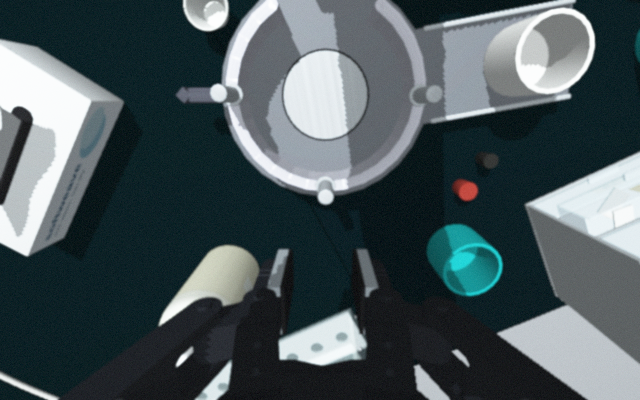

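The wrist view shows the pan centre at (325,94), stud_3 at (325,196), stud_2 at (219,93), stud_1 at (434,94) and the pointer tip at (178,95). Next I refine the measurements from this view.

```bash
python3 - <<'E'
from h import *
f,c=grab("wrist")
for n,uv,z in(("pan",(325.5,94),.02),("s3",(325,197),.115),("s2",(219,93),.115),("s1",(434,94),.115),("tip",(178,95),.052)):
    print(n,ray(c,[uv],z)[0].round(4))
a,b=ray(c,[(219,93),(434,94)],.115)
print("mid s1 s2",(a+b)/2, np.linalg.norm(a-b),np.degrees(np.arctan2(*(a-b)[[1,0]])))
ft,ct=grab("top");print("wash",ray(ct,[(430,160)],.24),"axis2",ray(ct,[(370.74,210.97)],.02))
E
```

```text
pan [ 0.5694 -0.1546  0.02  ]
s3 [ 0.6451 -0.1957  0.115 ]
s2 [ 0.5322 -0.2291  0.115 ]
s1 [ 0.6111 -0.0823  0.115 ]
tip [ 0.5036 -0.282   0.052 ]
mid s1 s2 [ 0.57164825 -0.1556748   0.115     ] 0.16664205820293068 -118.22603992457994
wash [[ 0.69207553 -0.33722196  0.24      ]] axis2 [[ 0.56941464 -0.15077897  0.02      ]]
```

Call:
{"method": "carry_out", "body": {
  "increments": [
    [[0, 0.1, 4, 0, 0, 0, 3], [0, 0.1, 8, 0, 0, 0, 3], [0, 0.1, 10.5, 0, 0, 0, 3], [0, 0.1, 12.5, 0, 0, 0, 3], [0, 0.1, 14, 0, 0, 0, 3], [0, 0.1, 14, 0, 0, 0, 2.4], [0, 0.1, 14, 0, 0, 0, 1.9], [0, 0.1, 14, 0, 0, 0, 1.9]]
  ]
}}

```text
time_s: 3.45
tool_pos: [0.6455, -0.19, 0.1038]
tool_rot: [0.239, 0.971, -0.0, 0.001]
force: [0.2, 0.0, -0.2]
gripper_width: 0.0196
grasp_force: 0.0
```

```bash
python3 - <<'E'
from h import *
go((.645,-.1935,.10),61.9)
A=np.array([.570,-.1535]);s=observe();r=R.from_quat(s["tool_rot"])
# arc rows: shield clockwise by k*deg from the -28.1 start
a0=-28.1;p0=A+.085*np.array([np.cos(np.radians(a0)),np.sin(np.radians(a0))])
for k in np.arange(4,93,4):
    a=np.radians(a0-k);p=A+.085*np.array([np.cos(a),np.sin(a)])-p0
    # in tool axes, in calls of 8 relative to call start computed incrementally
    pass
def chord(step,n):
    for i in range(1,n+1):
        t=np.radians(step*i);print(i,[round(8.5*(1-np.cos(t)),2),round(8.5*np.sin(t),2),round(t,3)])
chord(5,8)
E
```

```text
t 3.45 pos [ 0.6455 -0.19    0.1038] yaw 62.4 w 0.0196 F [ 0.2  0.  -0.2]
inc [-0.12 -0.33  0.38] [0.    0.002 0.009]
1 [np.float64(0.03), np.float64(0.74), np.float64(0.087)]
2 [np.float64(0.13), np.float64(1.48), np.float64(0.175)]
3 [np.float64(0.29), np.float64(2.2), np.float64(0.262)]
4 [np.float64(0.51), np.float64(2.91), np.float64(0.349)]
5 [np.float64(0.8), np.float64(3.59), np.float64(0.436)]
6 [np.float64(1.14), np.float64(4.25), np.float64(0.524)]
7 [np.float64(1.54), np.float64(4.88), np.float64(0.611)]
8 [np.float64(1.99), np.float64(5.46), np.float64(0.698)]
```

Call:
{"method": "carry_out", "body": {
  "increments": [
    [[-0.05, -0.74, 0.2, 0, 0, 0.087, 1.9], [0.05, -1.48, 0.3, 0, 0, 0.175, 1.9], [0.2, -2.2, 0.3, 0, 0, 0.262, 1.9], [0.42, -2.91, 0.3, 0, 0, 0.349, 1.9], [0.7, -3.59, 0.3, 0, 0, 0.436, 1.9], [1.05, -4.25, 0.3, 0, 0, 0.524, 1.9], [1.45, -4.88, 0.3, 0, 0, 0.611, 1.9], [1.9, -5.46, 0.3, 0, 0, 0.698, 1.9]]
  ]
}}

```text
time_s: 4.45
tool_pos: [0.6033, -0.2295, 0.1004]
tool_rot: [0.557, 0.83, 0.001, 0.001]
force: [1.3, 1.5, 0.5]
gripper_width: 0.0191
grasp_force: 0.8
```

```bash
python3 - <<'E'
from h import *
a=np.radians(-70);go((.570+.085*np.cos(a),-.1535+.085*np.sin(a),.10),20)
grab("top","top1.png")
x=cv2.imread("pics/top1.png")[140:265,285:435];cv2.imwrite("pics/crop2.png",cv2.resize(x,(720,600),interpolation=cv2.INTER_CUBIC))
E
```

```text
t 4.45 pos [ 0.6033 -0.2295  0.1004] yaw 22.2 w 0.0191 F [1.3 1.5 0.5]
inc [-0.2  -0.54  0.04] [0.002 0.001 0.039]
```

View pics/crop2.png

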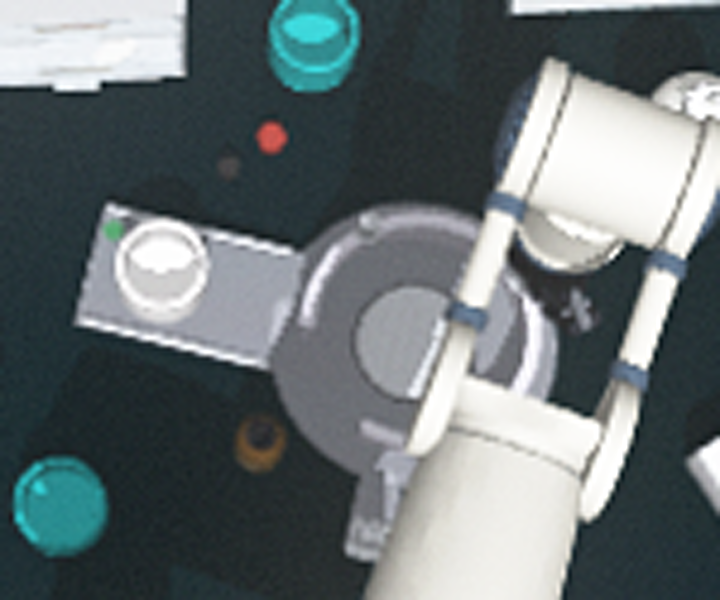

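Call:
{"method": "carry_out", "body": {
  "increments": [
    [[-0.05, -0.67, 0, 0, 0, 0.07, 1.9], [0, -1.33, 0, 0, 0, 0.14, 1.9], [0.1, -1.98, 0, 0, 0, 0.215, 1.9], [0.27, -2.63, 0, 0, 0, 0.29, 1.9], [0.5, -3.25, 0, 0, 0, 0.37, 1.9], [0.8, -3.86, 0, 0, 0, 0.45, 1.9], [1.15, -4.44, 0, 0, 0, 0.53, 1.9], [1.48, -5.0, 0, 0, 0, 0.61, 1.9]]
  ]
}}

```text
time_s: 5.5
tool_pos: [0.5514, -0.2351, 0.1002]
tool_rot: [0.781, 0.625, 0.001, 0.001]
force: [1.2, 0.5, 0.6]
gripper_width: 0.0192
grasp_force: 0.8
```

```bash
python3 - <<'E'
from h import *
a=np.radians(-109.7);go((.570+.085*np.cos(a),-.1535+.085*np.sin(a),.10),-18)
E
```

```text
t 5.5 pos [ 0.5514 -0.2351  0.1002] yaw -12.6 w 0.0192 F [1.2 0.5 0.6]
inc [-0.07 -1.01  0.02] [0.002 0.    0.094]
```

Call:
{"method": "carry_out", "body": {
  "increments": [
    [[-0.05, -0.3, 0, 0, 0, 0.03, 1.9], [-0.05, -0.6, 0, 0, 0, 0.06, 1.9], [-0.05, -0.8, 0, 0, 0, 0.09, 1.9], [-0.07, -0.9, 0, 0, 0, 0.09, 1.9], [-0.07, -0.9, 0, 0, 0, 0.09, 1.9]]
  ]
}}

```text
time_s: 6.12
tool_pos: [0.5418, -0.2336, 0.0993]
tool_rot: [0.807, 0.59, -0.0, -0.0]
force: [0.9, 0.1, 0.4]
gripper_width: 0.0191
grasp_force: 0.5
```

```bash
python3 - <<'E'
from h import *
a=np.radians(-109.7);go((.570+.085*np.cos(a),-.1535+.085*np.sin(a),.10),-18)
grab("scene","s2.png");grab("wrist","w2.png")
x=cv2.imread("pics/s2.png")[180:305,285:435];y=cv2.imread("pics/w2.png")
cv2.imwrite("pics/crop3.png",np.hstack([cv2.resize(x,(400,333),interpolation=cv2.INTER_CUBIC),cv2.resize(y,(400,250))[:250] if 0 else cv2.copyMakeBorder(cv2.resize(y,(400,250)),0,83,0,0,0)]))
E
```

```text
t 6.12 pos [ 0.5418 -0.2336  0.0993] yaw -17.7 w 0.0191 F [0.9 0.1 0.4]
inc [-0.01 -0.05 -0.07] [-0.     0.     0.006]
```

View pics/crop3.png

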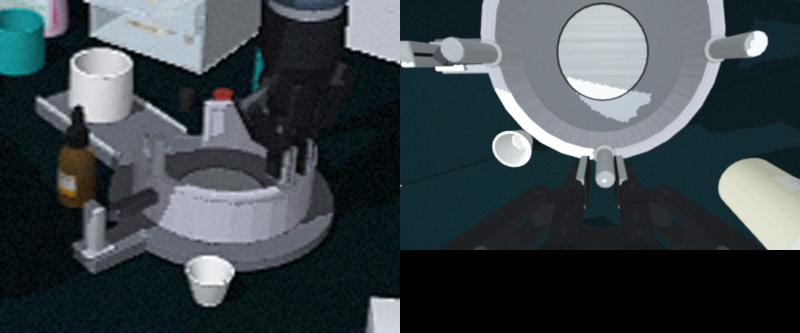

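The pointer is near the post. I'll lift clear of the stud and measure from above.

Call:
{"method": "carry_out", "body": {
  "increments": [
    [[0, 0, -1, 0, 0, 0, 2.4], [0, 0, -2.5, 0, 0, 0, 2.6], [0, 0, -6, 0, 0, 0, 3], [0, 0, -11, 0, 0, 0, 3], [-3, 0, -16, 0, 0, 0, 3], [-5, 0, -17, 0, 0, 0, 3], [-5, 0, -17, 0, 0, 0, 3]]
  ]
}}

```text
time_s: 7.1
tool_pos: [0.5264, -0.2824, 0.2706]
tool_rot: [0.808, 0.589, 0.0, 0.001]
force: [0.5, 0.2, -0.8]
gripper_width: 0.0298
grasp_force: 0.0
```

```bash
python3 - <<'E'
from h import *
go((.5,-.2,.2),-17.8)
grab("wrist","w3.png")
E
```

```text
t 7.1 pos [ 0.5264 -0.2824  0.2706] yaw -17.8 w 0.0298 F [ 0.5  0.2 -0.8]
inc [ 7.04 -5.05  7.04] [ 0.002  0.001 -0.   ]
```

View pics/w3.png

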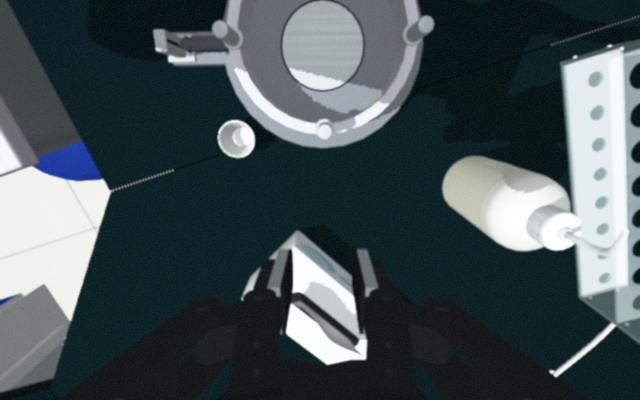

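The view shows the pan centre at (322,45), stud_3 at (324,126), stud_2 at (222,27), stud_1 at (429,23) and the index post top at about (159,40), with the pointer between the wall and the post.

```bash
python3 - <<'E'
from h import *
f,c=grab("wrist")
A=np.array([.570,-.1535]);D=lambda q:np.degrees(np.arctan2(*(q-A)[::-1]))
for n,uv,z in(("pan",(322.5,45.5),.02),("s3",(324.5,126),.115),("s2",(222,27),.115),("s1",(429,23),.115),("tip",(193,45),.058),("post",(159,40),.068)):
    q=ray(c,[uv],z)[0];print(n,q.round(4),np.hypot(*(q[:2]-A)).round(3),D(q[:2]).round(1))
p=ray(c,[(222,27),(429,23)],.115)[:,:2];d=p[0]-p[1];print("s1->s2 dir",np.degrees(np.arctan2(d[1],d[0])),np.linalg.norm(d),p.mean(0))
x=cv2.resize(f[0:110,130:310],(720,440),interpolation=cv2.INTER_CUBIC)[:,:,::-1]
g=cv2.imread("pics/s2.png")
s,cs=grab("scene");y=cv2.resize(s[230:300,300:380],(500,440),interpolation=cv2.INTER_CUBIC)[:,:,::-1]
cv2.imwrite("pics/crop4.png",cv2.resize(np.hstack([x,y]),(800,288)))
E
```

```text
pan [ 0.5698 -0.1476  0.02  ] 0.006 91.9
s3 [ 0.5468 -0.225   0.115 ] 0.075 -108.0
s2 [ 0.4909 -0.1238  0.115 ] 0.084 159.5
s1 [ 0.653 -0.173  0.115] 0.085 -13.2
tip [ 0.445  -0.1131  0.058 ] 0.131 162.1
post [ 0.4185 -0.1015  0.068 ] 0.16 161.1
s1->s2 dir 163.13419781847932 0.16941298680413544 [ 0.57194621 -0.14841732]
```

View pics/crop4.png

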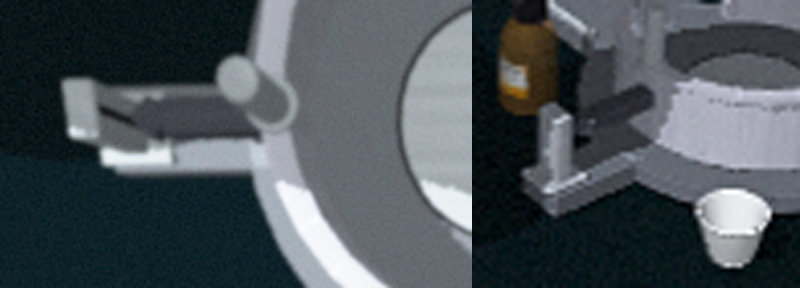

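```bash
python3 - <<'E'
from h import *
f,c=grab("wrist")
k=720/180*800/1220
P=lambda x,y:(130+x/k,y/k)
t=ray(c,[P(135,112)],.052)[0][:2]; m=ray(c,[P(97,107)],.068)[0][:2]
# post top corners outer edge (63,80)-(72,138); inner edge (95,82)-(100,137)
o=ray(c,[P(63,80),P(71,137),P(95,82),P(101,138)],.068)[:,:2]
A=ray(c,[(322.5,45.5)],.02)[0][:2]; S=ray(c,[(222,27),(429,23)],.115)[:,:2].mean(0)
print("tip",t,"line top",m,"post corners",o.round(4).tolist(),"mean",o.mean(0),"A",A,"S",S)
for B in (A,S,(A+S)/2):
    D=lambda q:(np.degrees(np.arctan2(*(q-B)[::-1])).round(2),np.hypot(*(q-B)).round(4))
    print("tip",D(t),"line",D(m),"post",D(o.mean(0)))
E
```

```text
tip [ 0.43252637 -0.10496945] line top [ 0.42533623 -0.10372961] post corners [[0.4174, -0.0918], [0.4116, -0.1098], [0.4283, -0.096], [0.4221, -0.1136]] mean [ 0.41986783 -0.10281253] A [ 0.56904918 -0.14638349] S [ 0.57130049 -0.14739057]
tip (np.float64(163.12), np.float64(0.1427)) line (np.float64(163.47), np.float64(0.1499)) post (np.float64(163.72), np.float64(0.1554))
tip (np.float64(163.0), np.float64(0.1451)) line (np.float64(163.35), np.float64(0.1524)) post (np.float64(163.6), np.float64(0.1579))
tip (np.float64(163.06), np.float64(0.1439)) line (np.float64(163.41), np.float64(0.1511)) post (np.float64(163.66), np.float64(0.1566))
```

Pointer is within about 1 mm of the index line, with radii 145 and 152 mm as expected. Now the cup: I'll pinch its outer wall and slide it.

```bash
python3 - <<'E'
from h import *
go((.641,.072,.22),72.8)
f,c=grab("top")
g=f[185:215,303:335].astype(int);m=((g.min(2)>200)).astype(np.uint8)
n,l,st,ce=cv2.connectedComponentsWithStats(m);print([(st[i],ce[i]+[303,185]) for i in range(1,n) if st[i,4]>15])
E
```

```text
t 7.3 pos [ 0.5265 -0.2803  0.2672] yaw -17.7 w 0.0303 F [-0.6 -0.4 -0.2]
inc [37.03  0.23  4.76] [-0.002 -0.004 -1.579]
[(array([  6,   1,  19,  21, 234], dtype=int32), array([318.16666667, 195.26923077])), (array([12, 25, 20,  5, 20], dtype=int32), array([324.5, 212. ]))]
```

Call:
{"method": "carry_out", "body": {
  "increments": [
    [[4, 0, 0, 0, 0, -0.17, 4.5], [9, 0, 0, 0, 0, -0.34, 4.5], [14, 0, 0, 0, 0, -0.51, 4.5], [19, 0, 0, 0, 0, -0.68, 4.5], [24, 0, 0, 0, 0, -0.86, 4.5], [29, 0, 0, 0, 0, -1.04, 4.5], [33, 0.2, 0, 0, 0, -1.22, 4.5], [37, 0.2, 0, 0, 0, -1.4, 4.5]]
  ]
}}

```text
time_s: 8.35
tool_pos: [0.641, 0.073, 0.268]
tool_rot: [0.234, 0.972, -0.0, -0.001]
force: [0.1, -0.0, 0.7]
gripper_width: 0.0448
grasp_force: 0.0
```

Call:
{"method": "carry_out", "body": {
  "increments": [
    [[0, 0, 2, 0, 0, -0.1, 4.5], [0, 0, 4, 0, 0, -0.18, 4.5], [0, 0, 4.8, 0, 0, -0.18, 4.5], [0, 0, 4.8, 0, 0, -0.18, 4.5]]
  ]
}}

```text
time_s: 8.85
tool_pos: [0.6407, 0.071, 0.2203]
tool_rot: [0.15, 0.989, -0.0, -0.001]
force: [-0.7, -0.8, -0.1]
gripper_width: 0.0452
grasp_force: 0.0
```

```bash
python3 - <<'E'
from h import *
go((.641,.072,.062),72.8)
grab("wrist","w4.png");grab("scene","s4.png")
x=cv2.imread("pics/s4.png")[120:300,240:440];y=cv2.imread("pics/w4.png")
cv2.imwrite("pics/crop5.png",np.hstack([cv2.resize(x,(320,288)),cv2.resize(y,(460,288))]))
E
```

```text
t 8.85 pos [0.6407 0.071  0.2203] yaw 72.8 w 0.0452 F [-0.7 -0.8 -0.1]
inc [-0.03  0.12 15.83] [-0.001 -0.002 -0.001]
```

View pics/crop5.png

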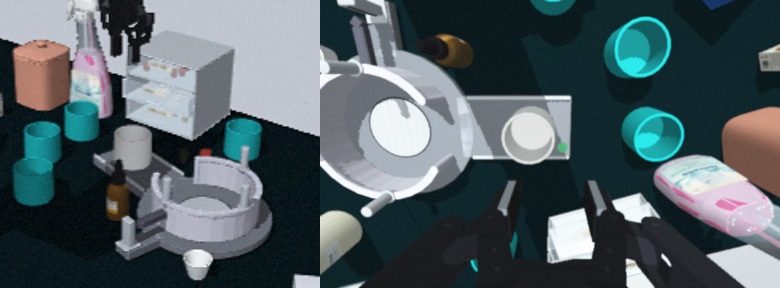

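The wrist view shows the white cup on the lane at crop (528,137), about px (290,190), with the pointer, bottle and crucible standing where they were. That used up the viewing budget, so I'll work numerically from here.

```bash
python3 - <<'E'
from h import *
f,c=grab("wrist");f2,c2=grab("top");f3,c3=grab("scene")
cup=np.array([.631,.0405])
for z in (.08,.02): print("pred px",z,proj(c,[[*cup,z]]).round(0),proj(c2,[[*cup,z]]).round(1),proj(c3,[[*cup,z]]).round(1))
for n,F,C,x0,x1,y0,y1 in(("wrist",f,c,240,345,140,240),("top",f2,c2,303,335,180,212),("scene",f3,c3,300,345,190,235)):
    g=F[y0:y1,x0:x1].astype(int);m=((g.min(2)>(150 if n=="wrist" else 185))&(np.ptp(g,axis=2)<25)).astype(np.uint8)
    k,l,st,ce=cv2.connectedComponentsWithStats(m);i=1+st[1:,4].argmax()
    print(n,st[i]+[x0,y0,0,0,0])
q=ray(c,[(290,190),(255,190),(327,190),(290,153),(290,228)],.08);print(q.round(4).tolist())
print("cabinet",ray(c2,[(300,158)],0).round(3))
E
```

```text
pred px 0.08 [[287. 193.]] [[318.4 194.3]] [[323.  202.6]]
pred px 0.02 [[293. 178.]] [[318.5 197.7]] [[322.6 220.5]]
wrist [ 240  140  105   86 5869]
top [309 190  17  14 175]
scene [320 190  15   9  38]
[[0.6292, 0.0436, 0.08], [0.6196, 0.0131, 0.08], [0.6392, 0.0758, 0.08], [0.5973, 0.0546, 0.08], [0.6645, 0.0313, 0.08]]
cabinet [[0.795 0.102 0.   ]]
```

Call:
{"method": "carry_out", "body": {
  "increments": [
    [[0, 0.2, 4, 0, 0, 0, 4.5], [0, 0.2, 8, 0, 0, 0, 4.5], [0, 0.2, 11, 0, 0, 0, 4.5], [0, 0.2, 13.5, 0, 0, 0, 4.5], [0, 0.2, 15, 0, 0, 0, 4.5], [0, 0.2, 15.8, 0, 0, 0, 4.5], [0, 0.2, 15.8, 0, 0, 0, 4.5]]
  ]
}}

```text
time_s: 9.98
tool_pos: [0.6418, 0.0726, 0.0635]
tool_rot: [0.149, 0.989, 0.0, 0.0]
force: [-0.0, 0.3, 0.5]
gripper_width: 0.0446
grasp_force: 0.0
```

Call:
{"method": "carry_out", "body": {
  "increments": [
    [[0, 0, 0, 0, 0, 0, 3.5], [0, 0, 0, 0, 0, 0, 2.5], [0, 0, 0, 0, 0, 0, 1.6], [0, 0, 0, 0, 0, 0, 1], [0, 0, 0, 0, 0, 0, 0.6], [0, 0, 0, 0, 0, 0, 0.3], [0, 0, 0, 0, 0, 0, 0.2], [0, 0, 0, 0, 0, 0, 0.2]]
  ]
}}

```text
time_s: 10.98
tool_pos: [0.6418, 0.0727, 0.0635]
tool_rot: [0.149, 0.989, 0.0, 0.0]
force: [-0.5, 0.9, 1.1]
gripper_width: 0.0046
grasp_force: 57.7
```

```bash
python3 - <<'E'
from h import *
go((.640+.0,.0735,.062),72.8);print(observe()["grasp_force"],observe()["moment"])
E
```

```text
t 10.97 pos [0.6418 0.0727 0.0635] yaw 72.8 w 0.0046 F [-0.5  0.9  1.1]
inc [0.2  0.02 0.15] [0. 0. 0.]
57.69581501284847 [0.15658787 0.00644063 0.01586971]
```

Call:
{"method": "carry_out", "body": {
  "increments": [
    [[0.05, -0.8, 0, 0, 0, 0, 0.2], [0.1, -1.8, 0, 0, 0, 0, 0.2], [0.15, -2.8, 0, 0, 0, 0, 0.2], [0.2, -3.8, 0, 0, 0, 0, 0.2], [0.2, -4.8, 0, 0, 0, 0, 0.2], [0.2, -5.6, 0, 0, 0, 0, 0.2], [0.2, -6.4, 0, 0, 0, 0, 0.2], [0.2, -6.4, 0, 0, 0, 0, 0.2]]
  ]
}}

```text
time_s: 11.98
tool_pos: [0.6208, 0.011, 0.0635]
tool_rot: [0.15, 0.989, -0.001, 0.0]
force: [-0.2, -1.0, 5.3]
gripper_width: 0.0046
grasp_force: 58.0
```

```bash
python3 - <<'E'
from h import *
go((.5797,-.1200,.0635),72.8);print(observe()["grasp_force"])
f,c=grab("top");f2,c2=grab("scene");f3,c3=grab("wrist")
for n,F in(("t",f),("s",f2),("w",f3)): cv2.imwrite(f"pics/m_{n}.png",F[:,:,::-1])
# wrist: pan circle (bright disc) check, lane kerb edges
p=proj(c3,[[.570,-.1512,.02],[.6,-.05,.02]]);print(p.round(0))
g=cv2.cvtColor(f3,cv2.COLOR_RGB2GRAY)
for r in (20,40,60,80,100,120,140): print(r,g[r,0:340:10].tolist())
E
```

```text
t 11.97 pos [0.6208 0.011  0.0635] yaw 72.8 w 0.0046 F [-0.2 -1.   5.3]
inc [  0.04 -13.73   0.02] [-0.001  0.    -0.001]
58.04666208161507
[[ 49. 237.]
 [217. 235.]]
20 [108, 161, 152, 65, 65, 20, 23, 20, 23, 24, 22, 19, 16, 23, 28, 25, 15, 72, 75, 56, 51, 51, 20, 16, 20, 20, 25, 20, 12, 27, 26, 24, 20, 22]
40 [104, 106, 176, 172, 139, 44, 25, 29, 25, 29, 36, 26, 30, 32, 21, 17, 22, 60, 72, 53, 41, 40, 40, 30, 27, 22, 17, 20, 26, 20, 21, 19, 26, 28]
60 [106, 105, 112, 173, 173, 172, 177, 178, 175, 179, 112, 28, 27, 61, 59, 59, 56, 61, 47, 46, 43, 45, 42, 39, 21, 15, 22, 19, 22, 23, 21, 18, 20, 21]
80 [114, 108, 105, 172, 177, 173, 176, 177, 175, 176, 174, 178, 181, 135, 51, 42, 42, 40, 37, 43, 41, 41, 30, 18, 22, 18, 22, 22, 22, 20, 19, 22, 25, 24]
100 [181, 188, 193, 189, 188, 192, 192, 191, 176, 176, 179, 180, 181, 180, 179, 143, 75, 16, 23, 22, 24, 19, 15, 26, 25, 18, 15, 22, 20, 19, 20, 15, 25, 16]
120 [253, 249, 227, 160, 179, 176, 176, 178, 176, 176, 176, 182, 177, 178, 178, 179, 116, 115, 77, 23, 19, 22, 20, 27, 24, 19, 22, 17, 19, 29, 22, 19, 25, 20]
140 [107, 245, 247, 248, 250, 217, 159, 180, 169, 159, 164, 163, 167, 164, 181, 178, 179, 115, 112, 90, 39, 25, 30, 26, 22, 20, 28, 24, 24, 24, 22, 19, 21, 22]
```

Call:
{"method": "carry_out", "body": {
  "increments": [
    [[0.05, -0.6, 0, 0, 0, 0, 0.2], [0.05, -1.2, 0, 0, 0, 0, 0.2], [0.05, -1.8, 0, 0, 0, 0, 0.2], [0.05, -2.4, 0, 0, 0, 0, 0.2], [0.05, -3.0, 0, 0, 0, 0, 0.2], [0.05, -3.6, 0, 0, 0, 0, 0.2]]
  ]
}}

```text
time_s: 12.88
tool_pos: [0.6098, -0.0221, 0.0635]
tool_rot: [0.149, 0.989, 0.0, 0.0]
force: [0.9, 3.6, 5.0]
gripper_width: 0.0046
grasp_force: 58.4
```

Call:
{"method": "carry_out", "body": {
  "increments": [
    [[0, -0.6, 0, 0, 0, 0, 0.2], [0, -1.2, 0, 0, 0, 0, 0.2], [0, -1.8, 0, 0, 0, 0, 0.2], [0, -2.4, 0, 0, 0, 0, 0.2], [0, -2.4, 0, 0, 0, 0, 0.2]]
  ]
}}

```text
time_s: 13.5
tool_pos: [0.6026, -0.0456, 0.0635]
tool_rot: [0.15, 0.989, -0.0, 0.0]
force: [0.1, 1.7, 5.7]
gripper_width: 0.0045
grasp_force: 58.3
```

Call:
{"method": "carry_out", "body": {
  "increments": [
    [[0, -0.7, 0, 0, 0, 0, 0.2], [0, -1.4, 0, 0, 0, 0, 0.2], [0, -2.1, 0, 0, 0, 0, 0.2], [0, -2.8, 0, 0, 0, 0, 0.2], [0, -3.5, 0, 0, 0, 0, 0.2], [0, -4.2, 0, 0, 0, 0, 0.2], [0, -4.2, 0, 0, 0, 0, 0.2]]
  ]
}}

```text
time_s: 14.38
tool_pos: [0.5901, -0.0858, 0.0635]
tool_rot: [0.15, 0.989, -0.0, 0.0]
force: [0.0, 1.9, 5.6]
gripper_width: 0.0047
grasp_force: 58.3
```

```bash
python3 - <<'E'
from h import *
go((.5797,-.1200,.0635),72.8)
grab("scene","m2.png")
E
```

```text
t 14.38 pos [ 0.5901 -0.0858  0.0635] yaw 72.8 w 0.0047 F [0.  1.9 5.6]
inc [-0.02 -3.57 -0.  ] [-0.  0. -0.]
```

Call:
{"method": "carry_out", "body": {
  "increments": [
    [[0, -0.7, 0, 0, 0, 0, 0.2], [0, -1.4, 0, 0, 0, 0, 0.2], [0, -2.1, 0, 0, 0, 0, 0.2], [0, -2.8, 0, 0, 0, 0, 0.2], [0, -3.3, 0, 0, 0, 0, 0.2], [0, -3.6, 0, 0, 0, 0, 0.2], [0, -3.6, 0, 0, 0, 0, 0.2]]
  ]
}}

```text
time_s: 15.3
tool_pos: [0.5795, -0.1198, 0.0635]
tool_rot: [0.149, 0.989, 0.0, 0.0]
force: [0.6, 2.6, 5.5]
gripper_width: 0.0048
grasp_force: 58.4
```

```bash
python3 - <<'E'
from h import *
go((.5797,-.1200,.0635),72.8);print(observe()["grasp_force"])
E
```

```text
t 15.3 pos [ 0.5795 -0.1198  0.0635] yaw 72.8 w 0.0048 F [0.6 2.6 5.5]
inc [-0.02 -0.01 -0.  ] [0. 0. 0.]
58.445414622401806
```

Call:
{"method": "carry_out", "body": {
  "increments": [
    [[0, 0, 0, 0, 0, 0, 1], [0, 0, 0, 0, 0, 0, 2], [0, 0, 0, 0, 0, 0, 3], [0, 0, 0, 0, 0, 0, 3], [0, 0, 0, 0, 0, 0, 3], [0, 0, 0, 0, 0, 0, 3]]
  ]
}}

```text
time_s: 16.05
tool_pos: [0.5797, -0.1196, 0.0633]
tool_rot: [0.149, 0.989, -0.0, 0.0]
force: [0.3, -0.1, 0.8]
gripper_width: 0.0299
grasp_force: 0.0
```

Call:
{"method": "carry_out", "body": {
  "increments": [
    [[0, 0, -1, 0, 0, 0, 3], [0, 0, -2.5, 0, 0, 0, 3], [0, 0, -5, 0, 0, 0, 3], [0, 0, -9, 0, 0, 0, 3], [0, 0, -14, 0, 0, 0, 3], [-3, 0, -18, 0, 0, 0, 3], [-7, 0, -20, 0, 0, 0, 3], [-10, 0, -20, 0, 0, 0, 3]]
  ]
}}

```text
time_s: 17.05
tool_pos: [0.6768, -0.1496, 0.2681]
tool_rot: [0.149, 0.989, -0.0, 0.003]
force: [0.5, 0.1, -0.1]
gripper_width: 0.03
grasp_force: 0.0
```

```bash
python3 - <<'E'
from h import *
go((.6,-.12,.26),72.8)
f,c=grab("wrist","f_w.png");f2,c2=grab("scene","f_s.png");f3,c3=grab("top","f_t.png")
A=np.array([.570,-.1512])
for z in(.02,.08):print(z,proj(c,[[*A,z]]).round(0),proj(c2,[[*A,z]]).round(1),proj(c3,[[*A,z]]).round(1))
for n,F,C in(("wrist",f,c),("top",f3,c3),("scene",f2,c2)):
    a,b=proj(C,[[*A,.08],[*(A+[.05,0]),.08]]);r=np.linalg.norm(a-b)
    x0,y0=(a-1.1*r).astype(int).clip(0);x1,y1=(a+1.1*r).astype(int)
    g=F[y0:y1,x0:x1].astype(int)
    if n=="wrist": print(n,x0,y0,r); 
    # ASCII luminance map
    G=cv2.resize(cv2.cvtColor(F[y0:y1,x0:x1],cv2.COLOR_RGB2GRAY),(48,32),interpolation=cv2.INTER_AREA)
    print(n,(x0,y0,x1,y1));print("\n".join("".join(" .:-=+*#%@"[min(9,v//26)] for v in row) for row in G))
E
```

```text
t 17.05 pos [ 0.6768 -0.1496  0.2681] yaw 72.8 w 0.03 F [ 0.5  0.1 -0.1]
inc [8.22 0.56 0.76] [0.    0.007 0.   ]
0.02 [[293.  81.]] [[367.6 251.7]] [[370.8 210.8]]
0.08 [[288.  77.]] [[369.  232.4]] [[372.6 207.8]]
wrist 228 18 53.727183467944116
wrist (np.int64(228), np.int64(18), np.int64(346), np.int64(136))
-----------==--=================================
-----------===--=-==-===========================
--------------==-=====--=-======================
---------------==-===-==========================
-----------------====------------===============
-----------------==+*%%%%%%#*+=---==============
-------------=-=+#@@@%%%%%%@@@@%##*+=+==========
--------------+#@@%*++=====++*%@@@@%#++*========
---------=--=+@@%+=====++++++++*%@@@@%*++=======
-----------=*@@*====+**###%###**+*@@@@@*========
---------==*@@*===+*#%%%%%%%%%%%#**@@@@%*--=====
---------=+%@#===+*%%%%%%%%%%%%%%%##@@@@#=-===--
-------==+#@%+==+#%%%%%%%%%%%%%%%%%#%@%@%+-----=
------==+*%@#==+*#%%%%%%%%%%%%%%%%%%#@%%#*=-=-==
-----=+***%@*==+#%%%%%%%%%%%%%%%%%%%%@%%**+---==
-----=+***%@*==+#%%%%%%%%%%%%%%%%%%%%%%%#*+--==-
--
[... 3349 characters left out ...]
%########*##%%
:-+*%*++++++****#########%%%%%%%%%%%#######*##%%
:-*#%*++++++****########%%%%%%%%%%%%%######*##%%
:-+*%%%*++++***##########%%%%%%%%%%%#######**#%%
--+*#%%##+++****#########%%%%%%%%%%%%###########
--+*###%%##*****#########%%%%%%%%%%%%#########**
--**####%%%##############%%%%%%%%%%##########*+=
-=**######%%%@%%####%####%%%%%%%%%%%###%%%#*++==
-=**######%%%%%%@@@@@%%%%#####%%%%%%%%%##*++++==
==**#####%%%%%%%%%%%%%%%%%%%%%%%#######****+++==
==*######%%%%%%%%%%%%%%%%%%%%%%%######*****+++==
==*######%%%%%%%%%%%%%%%%%%%%%########*****+++==
==#######%%%%%%%%%%%%%%%%%%%%########*****++++==
=+*######%%%%%%%%%%%%%%%%%%%#########*****++++==
++#######%%%%%%%%%%%%%%%%%%%###########****+++==
```

The cup rim in the wrist view is centred within about 3 px of the prediction. I'll move the arm aside so the top camera can give an independent check of cup and shield.

Call:
{"method": "carry_out", "body": {
  "increments": [
    [[-1, 4, -1, 0, 0, 0, 3], [-1, 9, -2, 0, 0, 0, 3], [-1, 14, -2, 0, 0, 0, 3], [-1, 19, -2, 0, 0, 0, 3], [-1, 24, -2, 0, 0, 0, 3], [-1, 29, -2, 0, 0, 0, 3], [-1, 34, -2, 0, 0, 0, 3], [-1, 38, -2, 0, 0, 0, 3]]
  ]
}}

```text
time_s: 18.2
tool_pos: [0.7861, 0.2105, 0.276]
tool_rot: [0.149, 0.989, 0.002, 0.003]
force: [-5.0, -2.3, 6.7]
gripper_width: 0.03
grasp_force: 0.0
```

```bash
python3 - <<'E'
from h import *
go((.6,-.12,.26),72.8)
f,c=grab("top","g_t.png");f0=cv2.imread("pics/top0.png")
G=cv2.cvtColor(f,cv2.COLOR_RGB2GRAY)[170:260,325:415]
print("\n".join("".join(" .:-=+*#%@"[min(9,v//26)] for v in row) for row in G))
b=cv2.resize(f[185:240,340:405],None,fx=8,fy=8,interpolation=cv2.INTER_CUBIC)
g=cv2.GaussianBlur(cv2.cvtColor(b,cv2.COLOR_RGB2GRAY),(5,5),0)
for nm,lo,hi in(("cup",70,100),("shield",185,220)):
    h=cv2.HoughCircles(g,cv2.HOUGH_GRADIENT,1,10,param1=120,param2=20,minRadius=lo,maxRadius=hi)
    if h is not None:
        for x,y,r in h[0][:4]:
            u=(340+x/8-.44,185+y/8-.44);print(nm,np.round(u,2),r/8,ray(c,[u],.08 if nm=="cup" else .075)[0].round(4))
E
```

```text
t 18.2 pos [0.7861 0.2105 0.276 ] yaw 72.9 w 0.03 F [-5.  -2.3  6.7]
inc [  8.07 -37.07   1.4 ] [0.004 0.006 0.002]
:::::.:....:..-===-......................................................................-
:.::::...::...:---:......................................................................=
:::::.::::.::...:........................................................................=
::::.::::::....:.........................................................................=
::::.:::::::.............................................................................+
:::.:::::::..............................................................................=
::::.:::::.:.:...........................................................................-
:::::::::.::....:.:......................................................................:
:::::::..::..:.....:......................................................................
::::::::...:..............................................................................
::::.::.:.::..............................................................
[... 6610 characters left out ...]
-................................................
:::::::::::::::::::...:::...:..:%@%%%##%*:................................................
::::::::::::::::::.::.....:.....*%%@@@@%+.................................................
::::::::::::::::.:::.:::.:..:...:-=###%#-.................................................
:::::::::::::::.::::...:.:...........:+-..................................................
:::::::::::::::::::.:..:......:...........................................................
:::::::::::::::::::..:.:.::...............................................................
cup [372.5  210.62] 11.95 [ 0.5599 -0.1501  0.08  ]
cup [372.75 208.37] 9.6375 [ 0.568  -0.1517  0.08  ]
```

Top view: the cup rim fits at (372.7,208.4) with radius 9.6 px (35 mm), giving (0.568,-0.152), under 2 mm from the pan centre. Since the force reading isn't zero, I'll move the arm back toward the robot into free space.

Call:
{"method": "carry_out", "body": {
  "increments": [
    [[1, 0, -0.5, 0, 0, 0, 3], [4, 0, -1, 0, 0, 0, 3], [8, 0, -2, 0, 0, 0, 3], [13, 0, -2, 0, 0, 0, 3], [18, 0, -2, 0, 0, 0, 3], [22, 0, -2, 0, 0, 0, 3], [22, 0, -2, 0, 0, 0, 3], [22, 0, -2, 0, 0, 0, 3]]
  ]
}}

```text
time_s: 19.25
tool_pos: [0.576, 0.2728, 0.2968]
tool_rot: [0.149, 0.989, 0.002, 0.005]
force: [-0.0, -0.3, -0.3]
gripper_width: 0.0299
grasp_force: 0.0
```

```bash
python3 - <<'E'
from h import *
go((.6,-.12,.26),72.8)
f,c=grab("top","h_t.png")
g=cv2.cvtColor(f,cv2.COLOR_RGB2GRAY).astype(int)
def cen(x0,x1,y0,y1,t):
    m=g[y0:y1,x0:x1]>t;yy,xx=np.nonzero(m);return xx.mean()+x0,yy.mean()+y0
s1=cen(376,381,182,187,150);s2=cen(366,371,227,232,170);print(s1,s2)
p=ray(c,[s1,s2],.115)[:,:2];d=p[1]-p[0];print(p.round(4),np.linalg.norm(d),p.mean(0),"dir",np.degrees(np.arctan2(d[1],d[0])))
f0=cv2.imread("pics/top0.png")[:,:,::-1]
# unmoved things: compare first/now around bottle, crucible, wash, post
for n,(x0,x1,y0,y1) in dict(bottle=(328,350,218,245),crucible=(383,400,235,253),wash=(410,445,150,188),carton=(195,230,190,212),tipbox=(210,258,215,268),post=(352,372,245,260)).items():
    a=np.float32(cv2.cvtColor(f0[y0:y1,x0:x1].copy(),cv2.COLOR_RGB2GRAY));b=np.float32(g[y0:y1,x0:x1]);print(n,np.round(cv2.phaseCorrelate(a,b),2) if 0 else (np.round(cv2.phaseCorrelate(a,b)[0],2),round(float(abs(a-b).mean()),1)))
E
```

```text
t 19.25 pos [0.576  0.2728 0.2968] yaw 72.8 w 0.0299 F [-0.  -0.3 -0.3]
inc [-13.85 -36.84   3.59] [0.006 0.01  0.   ]
(np.float64(378.44444444444446), np.float64(184.22222222222223)) (np.float64(368.3333333333333), np.float64(229.73333333333332))
[[ 0.6478 -0.1747]
 [ 0.487  -0.1259]] 0.16800103247175277 [ 0.56741277 -0.15031968] dir 163.12820258074169
bottle (array([-0.02,  0.55]), 3.5)
crucible (array([-0. ,  0.1]), 2.9)
wash (array([-0.04,  0.04]), 2.9)
carton (array([ 0.26, -0.61]), 70.3)
tipbox (array([-0.58,  0.33]), 53.7)
post (array([0.04, 0.59]), 3.5)
```

```bash
python3 -c "
from workcell import *
print(job_done())"
```

```text
the job is handed in; nothing more can be done
None
```

I turned the shield clockwise over the crucible, which kept the pointer clear of the amber bottle, and slid the white cup onto the pan without lifting it; the job is handed in, no verdict came back, and at the last check the pointer was about 1 mm from the index mark and the cup under 2 mm from the pan's centre, the bottle, crucible and wash bottle had not moved, the arm hid the tip box and carton, and a brief 9 N reading as the arm backed away (possibly a touch on the white cabinet) was gone before hand-in.

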